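# Index the inspection camera's swing arm one hole over to the circuit board

### The arm

A 7-joint arm with a two-finger parallel gripper is mounted at the origin on a cart in front of the work surface, level with it; the furniture and walls round the work are solid. World frame = base frame: x ahead of the robot, y to its left, z up, the work surface at z = 0. Lengths are in m, angles in rad, forces in N, time in s.
With the tool pointing down it reaches from about 0.425 to 0.925 m from the base axis. Payload 6.8 kg.
Tool frame: the origin (TCP) lies on the centre line of the jaws, within the pads' length; the fingertips stand 11 mm ahead of it and the grasp point (between the pads) lies 8 mm behind it; z points along the fingers, y is the line along which they close (so a half turn about z gives the same grasp; the last joint's range is limited). The gripper opens to 85 mm and grips with 20 to 120 N. Pads are 22 mm wide; open, the fingers measure 114 mm over their backs; the gripper's body (76 mm by 85 mm) begins 54 mm behind the grasp point. The pads swing forward as they close: fully open they stand 13 mm farther back than shut.
Start: joints at [-1.271, 0.477, 0.022, 1.555, -0.011, 1.109, -0.083], TCP at [0.268, 0.62, 0.213] pointing down, gripper open.
Joint ranges: [-2.96, 2.96], [-0.34, 2.1], [-1.41, 1.46], [0.24, 2.44], [-1.37, 4.51], [0.17, 1.92], [-2.96, 2.96]. Speed limits (rad/s): [2.39, 2.39, 3.14, 3.14, 3.14, 3.14, 3.14].

### API

Orientations are given as a 3x3 rotation matrix whose columns are the frame's x, y, z axes.
In Python, from cell import r gives the robot as it stands. The module is installed in compiled form; this text tells all that it offers. Calls block until the motion is done:
- r.movep(position, orientation): joint-space move of the TCP to a pose.
- r.servo_line(position, ori=None, speed=0.15, guard=None): straight line of the TCP; ori=None keeps the orientation; speed is the mean speed in m/s. With guard (N) it stops when the force on the tool has changed by that much, and returns True; else False.
- r.move_j(angles): joint-space move.
- r.move_gripper(opening, squeeze=None): finger opening in m; squeeze is the grip in N (None keeps the last); returns when the fingers have stopped.
- r.wait(seconds).
- r.ik(position, orientation): joint angles nearest the present ones, or None.
- r.grab_frame(name): name is "side" or "top"; returns the picture (480x640x3 uint8, blue, green, red); there is no depth.
- r.camera_info(name): a dict with "fx", "fy", "cx", "cy" (pixels), "R" (3x3) and "t" (3): a world point X has camera coordinates R X + t. Camera axes: x right, y down, z forward; pixel columns grow to the right and rows downward; lengths in m; the calibration is good to about 2 mm. A picture is of the moment at which its call begins. camera_info takes no time and is no camera call.
A pose or a line that the arm cannot do raises r.MotionError and nothing moves.
- r.finish_job(): hands the job in; it is judged then, once.
Readings, each from a call of its own:
- r.get_clock(): time.
- r.get_q(): joint angles.
- r.get_qd(): joint speeds.
- r.get_effort(): joint torques, N m.
- r.get_eef_pos(): TCP position.
- r.get_orientation(): TCP orientation.
- r.get_contact_force(): force on the tool from outside, world axes, zero at the start.
- r.get_torque(): the same for the moment, N m.
- r.get_finger_gap(): finger opening in m.
- r.get_finger_force(): force on a finger pad.
Only numpy, scipy, OpenCV 4.12 (cv2) and the standard library are available. Lean on these libraries where they do the work, as an engineer would, in place of code of your own. Each camera call takes 0.05 s, during which the arm holds its last target. There are 200 camera calls.

### The job

The inspection camera on the indexed swing arm is parked in the middle hole; bring it over the green circuit board in its black clamp, which waits one hole to the left or to the right (a black phone lies on the other side). Gently hook a fingertip under the pull ring of the spring index pin, without gripping the ring, lift the pin out of its hole, swing the arm that one hole towards the board, and let the pin drop fully home there. Do not swing the arm towards the phone or on past the board's hole, and leave the board, the phone, the bottle and the solder spool where they are.

Things in the scene. Friction and masses are not known exactly. Their poses are not given: they have to be found in the camera images.
- camera_stand: Fixed stand; origin on the bench top under the arm's hinge axis, x towards the middle hole, y left of that, z up. Round dark foot 152 mm across, column, aluminium fan plate (radius 108 mm, top 95 mm up) with five brass-lined holes on an 85 mm radius at -45, -22.5, 0, 22.5, 45 degrees about z; brass rims end 96.5 mm up. The hinge hub, 58 mm across, ends 130 mm up, nothing stands above it.
- swing_arm (a joint): Arm angle about the stand's z (rad): 0 in the middle hole, positive to the left (counter-clockwise from above); holes at +-0.393 and +-0.785, stops at +-0.86. Dark blue arm, 32 mm wide, top 116 mm above the bench; pin 85 mm and camera 225 mm from the hinge. Pin home: play of +-0.015 rad only. Pin up: turns with light friction (about 1 N at the ring) and stays where left.
- index_pin (a joint): Lift of the index pin (m): 0 home in a hole, 0.0105 its round tip just leaves the hole, 0.018 upper stop. The spring presses it down with 4 N at 0 and 7 N at 0.014. Let go within about 3 mm of a hole's centre it centres itself and drops home; let go elsewhere it rides on the plate and drops in when the arm is pushed on to a hole.
- ring_eye (a point): Centre of the upright round steel pull ring (50 mm inside, 6 mm bar, fixed to the pin), 179 mm above the bench with the pin home; moves with pin and arm. x axis points through the ring along the arm, away from the hinge; z up. Under it a red collar 19 mm across and a brass housing 29 mm across. A fingertip coming from the hinge side, 45 to 60 degrees down, enters and lifts it by its upper bar.
- lens (a point): Centre of the camera's lens, 52 mm above the bench, looking straight down. The black camera (white ring light 62 mm across at its lower end, top 157 mm above the bench) is part of the swing arm.
- board_clamp: Loose black board holder, 134 x 75 x 22 mm, holding a green circuit board; it lies about 225 mm from the hinge, about 22.5 degrees to the left or right of the stand's x axis. Origin at the centre of its underside, x along its length, z up.
- phone: Loose black phone lying flat, 145 x 70 x 8 mm, at the other one of these two places; origin at the centre of its underside, x along its length.
- spool: Loose reel of solder with dark blue flanges, 52 mm across and 35 mm high, to the right of the stand; origin at the centre of its underside.
- squeeze_bottle: Loose white squeeze bottle with a needle tip, 37 mm across and 111 mm high, to the left of the stand; origin at the centre of its underside.

How it is judged:
By the outcome, as a careful person would: the job done as asked, in the order asked, and still so for the second after the job is handed in, with the robot touching nothing.
It also fails if it takes over 48 s, if anything falls off the work surface, if the arm or the gripper's body presses on something with over 40 N, if the wrist force passes 120 N, or if a joint passes its speed limit or range.

## Working session

There is one attempt and no reset: what is moved stays moved. The work goes in short steps, each a Python script; the robot and the scene stay as the last script left them, time stands still between calls to the robot, and variables do not carry over. Pictures are saved under pics/ and viewed, at most 12 in all, crops included, and the job is handed in when it is done.

```bash
mkdir -p pics && python3 - <<'E'
from cell import r
import cv2
for n in ("side","top"):
    cv2.imwrite(f"pics/{n}0.png",r.grab_frame(n)); c=r.camera_info(n); print(n,c)
print(r.get_clock())
E
```

```text
side {'fx': 462.11456964948707, 'fy': 462.11456964948707, 'cx': 318.41039904100194, 'cy': 238.74804720298658, 'R': array([[-0.99983008,  0.00426593, -0.01793339],
       [ 0.01668478,  0.62304302, -0.7820096 ],
       [ 0.00783728, -0.78217594, -0.62300833]]), 't': array([0.63430188, 0.24315176, 0.76428718])}
top {'fx': 542.8997520585651, 'fy': 542.8997520585651, 'cx': 316.9621239910113, 'cy': 226.3146641257119, 'R': array([[-1.71142731e-02, -9.99845497e-01, -4.01053195e-03],
       [-9.83477441e-01,  1.75568211e-02, -1.80177357e-01],
       [ 1.80219932e-01,  8.60663200e-04, -9.83625963e-01]]), 't': array([-0.20166809,  0.64039789,  1.00354273])}
0.1
```

View pics/top0.png

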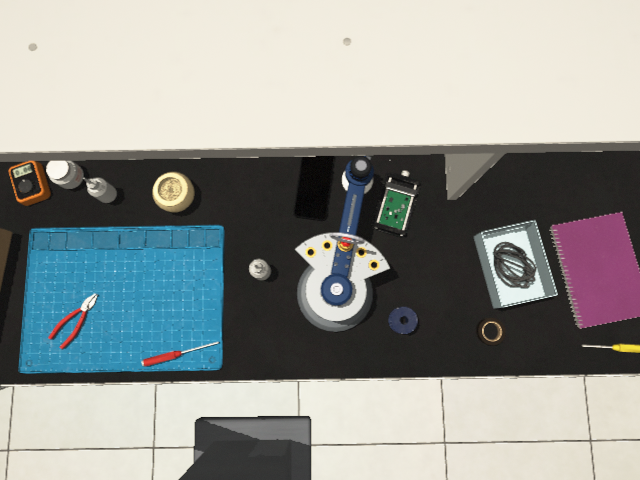

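View pics/side0.png

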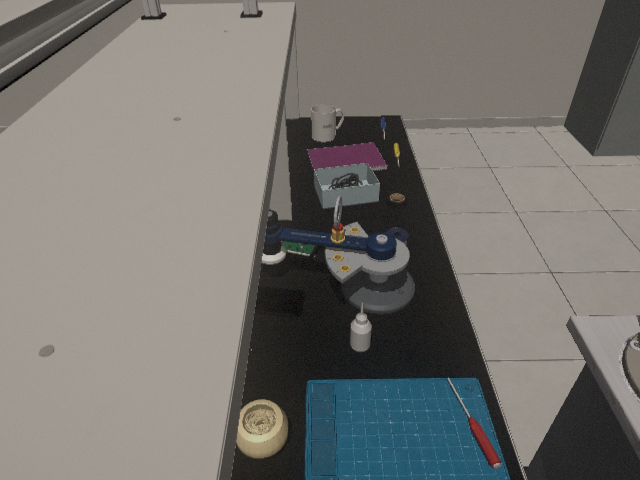

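The board is right of the stand at about (398,205) in the top view. The phone is left of it at about (315,187), so the swing is one hole to the right (−0.393). An overhanging shelf edge runs at row ~155. Next I'll zoom in on the stand in both views.

```bash
cat > h.py <<'E'
import numpy as np, cv2
from cell import r
def ray(n,u,v):
    c=r.camera_info(n); R=c["R"]; o=-R.T@c["t"]
    d=R.T@np.array([(u-c["cx"])/c["fx"],(v-c["cy"])/c["fy"],1]); return o,d/np.linalg.norm(d)
def onz(n,u,v,z):
    o,d=ray(n,u,v); return o+d*(z-o[2])/d[2]
def tri(pt,ps):
    a,u=ray("top",*pt); b,w=ray("side",*ps)
    s=np.linalg.lstsq(np.c_[u,-w],b-a,rcond=None)[0]; p,q=a+s[0]*u,b+s[1]*w
    return (p+q)/2,np.linalg.norm(p-q)
def proj(n,X):
    c=r.camera_info(n); p=c["R"]@X+c["t"]; return [c["fx"]*p[0]/p[2]+c["cx"],c["fy"]*p[1]/p[2]+c["cy"]]
E
python3 - <<'E'
from h import *
np.set_printoptions(precision=4,suppress=True)
t=cv2.imread("pics/top0.png"); s=cv2.imread("pics/side0.png")
a=cv2.resize(t[150:340,290:390],None,fx=3,fy=3,interpolation=cv2.INTER_CUBIC)
b=cv2.resize(s[185:285,255:415],None,fx=3,fy=3,interpolation=cv2.INTER_CUBIC)
im=np.zeros((570,785,3),np.uint8); im[:,:300]=a; im[:300,305:785]=b
cv2.imwrite("pics/z0.png",im)
print("hub",onz("top",337,289,.130),"cam",onz("top",361,166.5,.157))
# shelf edge: plane through top-camera edge line & side-camera edge line
def plane(n,p,q):
    o,d=ray(n,*p); m=np.cross(d,ray(n,*q)[1]); m/=np.linalg.norm(m); return m,m@o
m1,c1=plane("top",(20,160),(430,151)); m2,c2=plane("side",(295,20),(243,380))
d=np.cross(m1,m2); print("shelf dir",d,np.linalg.lstsq(np.array([m1,m2,[0,1,0]]),np.array([c1,c2,0]),rcond=None)[0])
for n in("top","side"):
    q=cv2.cvtColor(cv2.imread(f"pics/{n}0.png"),cv2.COLOR_BGR2HSV)
    red=cv2.inRange(q,(0,170,90),(8,255,255))|cv2.inRange(q,(172,170,90),(180,255,255))
    k=cv2.connectedComponentsWithStats(red); print(n,[(x[4],y) for x,y in zip(k[2],k[3]) if 8<x[4]<3000])
E
```

```text
hub [ 0.5094 -0.2466  0.13  ] cam [ 0.7269 -0.2943  0.157 ]
shelf dir [-0.0012 -0.1114  0.0052] [0.6944 0.     0.3337]
top [(np.int32(26), array([345.2308, 243.7692])), (np.int32(141), array([ 62.9645, 322.5461])), (np.int32(146), array([ 74.4384, 330.5   ])), (np.int32(233), array([161.6996, 357.5966]))]
side [(np.int32(22), array([340.0455, 226.8182])), (np.int32(16), array([488.5625, 450.875 ])), (np.int32(17), array([494.    , 457.4706]))]
```

View pics/z0.png

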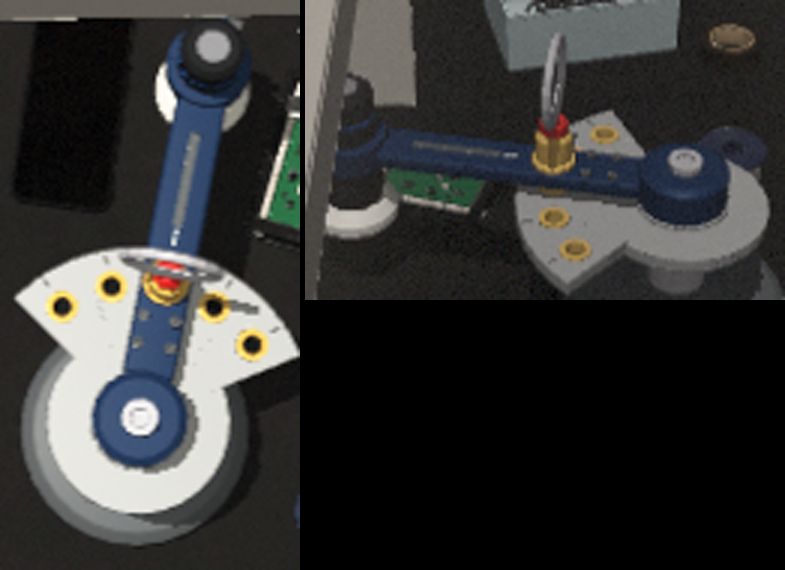

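```bash
cat >> h.py <<'E'
np.set_printoptions(precision=4,suppress=True)
def ori(psi,p=np.radians(45),s=1):
    z=np.array([np.cos(p)*np.cos(psi),np.cos(p)*np.sin(psi),-np.sin(p)]); y=s*np.array([-np.sin(psi),np.cos(psi),0])
    return np.c_[np.cross(y,z),y,z]
E
python3 - <<'E'
from h import *
from scipy.optimize import least_squares
H=[onz("top",290+u/3,150+v/3,.0965)[:2] for u,v in((62,306),(111,287),(214,306),(252,345))]
A=np.radians([45,22.5,-22.5,-45])
def f(x):
    a=A+x[2]; e=(x[:2]+.085*np.c_[np.cos(a),np.sin(a)]-np.array(H)).ravel()
    cam=x[:2]+.225*np.array([np.cos(x[2]),np.sin(x[2])])
    return np.r_[e,x[:2]-onz("top",336.7,289.3,.13)[:2],cam-onz("top",360.7,165.7,.157)[:2]]
s=least_squares(f,[.51,-.247,-.216]); print(s.x,s.fun*1e3)
x=s.x; ring=np.array([x[0]+.085*np.cos(x[2]),x[1]+.085*np.sin(x[2]),.179])
print("ring",ring,"pred px",proj("top",ring),proj("side",ring),"seen",(346.7,237.7),(338,211.7),"tri",tri((346.7,237.7),(338,211.7)))
for sg in(1,-1):
  for psi in(x[2],x[2]-.393):
    c=np.array([x[0]+.085*np.cos(psi),x[1]+.085*np.sin(psi),.179])
    for p in(45,50,55):
      R=ori(psi,np.radians(p),sg)
      print(sg,round(psi,3),p,[r.ik(c-R[:,2]*d+[0,0,h],R) for d,h in((.1,0),(0,.02))])
print(r.ik([.42,-.2,.36],ori(x[2])), r.ik([.42,-.2,.36],ori(x[2],s=-1)))
E
```

```text
[ 0.5091 -0.2461 -0.2147] [-0.5514  0.122   0.1813 -0.0265 -0.611   0.2024  0.2534 -0.076   0.2282
  0.0154  0.4994 -0.2373]
ring [ 0.5921 -0.2642  0.179 ] pred px [np.float64(346.9730255633331), np.float64(238.61429554197164)] [np.float64(338.69800894295173), np.float64(211.17820439329978)] seen (346.7, 237.7) (338, 211.7) tri (array([ 0.5937, -0.2638,  0.1782]), np.float64(0.00042207259259402204))
1 -0.215 45 [None, array([ 1.3627,  0.4428, -1.1414,  2.2072,  1.8652,  0.2592,  0.0168])]
1 -0.215 50 [array([ 0.9823,  0.0548, -0.5796,  2.2322, -0.5098,  0.2012,  2.2364]), array([ 1.2415,  0.3717, -0.9995,  2.1511,  1.2401,  0.2102,  0.585 ])]
1 -0.215 55 [array([-1.0839, -0.3121,  1.339 ,  2.2316,  0.5958,  0.4202,  1.2173]), array([ 0.8649,  0.2678, -0.5623,  2.1059,  0.2783,  0.2071,  1.4644])]
1 -0.608 45 [array([-0.908 , -0.1165,  1.0549,  2.402 ,  1.4713,  0.3985, -0.1588]), array([-0.0662,  0.2173,  0.3435,  2.2876,  2.051 ,  0.2071, -0.7833])]
1 -0.608 50 [array([-1.0191, -0.1555,  1.1762,  2.3219,  1.1264,  0.4455,  0.2206]), array([0.0461, 0.2089, 0.2368, 2.2202, 1.2739, 0.1
[... 217 characters left out ...]
0272, 2.2624, 3.9832, 0.1743, 0.8591])]
-1 -0.215 50 [array([-0.781 , -0.1129,  1.1762,  2.3123, -0.1788,  0.1905, -1.1917]), array([ 1.2415,  0.3717, -0.9995,  2.1511,  1.2401,  0.2102, -2.5565])]
-1 -0.215 55 [array([-0.9861, -0.1447,  1.3493,  2.2313,  0.0974,  0.34  , -1.4623]), array([-0.1821,  0.2495,  0.6453,  2.1686, -1.0308,  0.2993, -0.4543])]
-1 -0.608 45 [None, array([0.0074, 0.2141, 0.2593, 2.2833, 2.004 , 0.2237, 2.4106])]
-1 -0.608 50 [array([-0.0265, -0.0028,  0.2231,  2.2863,  0.9245,  0.3281, -2.7906]), None]
-1 -0.608 55 [array([-0.3962, -0.0021,  0.6368,  2.2206,  0.5604,  0.3997, -2.3993]), array([-0.6117,  0.3783,  1.0962,  2.1874, -0.8732,  0.2455, -1.0301])]
None None
```

The arm pose fits to under 1 mm and agrees with the triangulated ring. A steep 58–60° hook suits the wrist range, so I'll move to a raised pose behind the ring and check reach from there.

```bash
cat >> h.py <<'E'
HX,HY,PSI=.5094,-.2461,-.2147   # hinge, stand direction
def tcp(th,back,dz,p,s):
    """TCP with fingertip 'back' m short of ring centre along the tool, arm angle th, dz above"""
    psi=PSI+th; R=ori(psi,np.radians(p),s)
    return np.array([HX+.085*np.cos(psi),HY+.085*np.sin(psi),.179+dz])-R[:,2]*(back+.011),R
E
python3 - <<'E'
from h import *
print(r.get_orientation(), r.get_finger_gap())
r.move_gripper(0.0,20)
c=r.ik([.43,-.2,.36],ori(PSI,np.radians(75),1)),r.ik([.43,-.2,.36],ori(PSI,np.radians(75),-1)); print(c)
for s in(1,-1):
  for p in (58,60):
    print(s,p,[r.ik(*tcp(th,b,h,p,s)) for th,b,h in((0,.05,.1),(0,.05,0),(0,-.007,0),(0,-.007,.02),(-.393,-.007,.02),(-.393,.05,0))])
print(r.get_clock())
E
```

```text
[[-0.918   0.3966 -0.0005]
 [ 0.3966  0.918  -0.0016]
 [-0.0001 -0.0016 -1.    ]] 0.08524520088494146
(array([-0.6139, -0.2997,  0.7554,  2.0208,  0.2508,  1.088 ,  1.4133]), array([-0.6993, -0.3361,  0.8055,  2.0227,  0.3   ,  1.1059, -1.778 ]))
1 58 [array([-1.0835, -0.3257,  1.2687,  2.052 ,  0.4767,  0.6616,  1.315 ]), array([ 0.5442,  0.1406, -0.1814,  2.1184, -0.1752,  0.3372,  1.877 ]), array([ 0.5195,  0.2566, -0.1755,  2.1055, -0.1465,  0.2324,  1.8514]), array([ 0.223 ,  0.2175,  0.1641,  2.1064, -0.4263,  0.2913,  2.1059]), array([-0.1219,  0.226 ,  0.4667,  2.1263,  0.2053,  0.282 ,  1.0881]), array([-0.4568,  0.1418,  0.7983,  2.1725,  0.1683,  0.3375,  1.1279])]
1 60 [array([-1.1409, -0.3336,  1.3129,  2.02  ,  0.4764,  0.7167,  1.3169]), array([ 0.5386,  0.1503, -0.1814,  2.0868, -0.1276,  0.3915,  1.8275]), array([ 0.2083,  0.2545,  0.1802,  2.0982, -0.4298,  0.2988,  2.1071]), array([ 0.0799,  0.2285,  0.3274,  2.0877, -0.4661,  0.3513,  2.136 ]), array([-0.1226,  0.2351,  0.479 ,  2.0991,  0.1114,  0.3307,  1.1843]), array([-0.441 ,  0.1567,  0.7981,  2.1403,  0.078
[... 207 characters left out ...]
  2.1475, -0.9491,  0.3322, -0.5415]), array([-0.3555,  0.2919,  0.8639,  2.1376, -0.9628,  0.4066, -0.5356]), array([-0.6014,  0.3769,  1.0993,  2.1479, -0.7117,  0.3246, -1.1816]), array([-0.8407,  0.3399,  1.3502,  2.1839, -0.6371,  0.3794, -1.2398])]
-1 60 [array([-0.9088, -0.0823,  1.2698,  2.0191, -0.007 ,  0.6294, -1.4001]), array([-0.4046,  0.1742,  0.8819,  2.138 , -0.6013,  0.4399, -0.8605]), array([-0.3392,  0.3433,  0.8583,  2.1285, -0.9999,  0.4312, -0.5086]), array([-0.3551,  0.3016,  0.8654,  2.1105, -0.8682,  0.4429, -0.6319]), array([-0.5855,  0.3864,  1.0963,  2.1202, -0.6696,  0.3793, -1.2204]), array([-0.8118,  0.3574,  1.3407,  2.1518, -0.6287,  0.441 , -1.2466])]
0.8667
```

```bash
python3 - <<'E'
from h import *
r.move_j([-1.271,-.06,.02,2.05,0,.58,1.0]); print(r.get_eef_pos(),r.get_clock())
r.move_j([.45,-.06,-.1,2.05,-.1,.58,1.75]); print(r.get_eef_pos(),r.get_orientation()[:,2],r.get_clock())
for h in (.06,0): 
    a=tcp(0,.05,h,60,1); print(a[0],r.ik(*a))
r.movep(*tcp(0,.05,.06,60,1)); print(r.get_q(),r.get_clock())
r.servo_line(tcp(0,.05,0,60,1)[0],speed=.08); print(r.get_q(),r.get_eef_pos(),r.get_contact_force(),r.get_clock())
t=r.grab_frame("top");s=r.grab_frame("side")
a=cv2.resize(t[160:330,290:400],None,fx=3,fy=3,interpolation=cv2.INTER_CUBIC)
b=cv2.resize(s[140:290,260:410],None,fx=3,fy=3,interpolation=cv2.INTER_CUBIC)
im=np.zeros((510,785,3),np.uint8); im[:,:330]=a; im[:450,335:785]=b
cv2.imwrite("pics/z1.png",im)
tip=r.get_eef_pos()+.011*r.get_orientation()[:,2]; print(proj("top",tip),proj("side",tip))
E
```

```text
[0.2435 0.5376 0.3453] 1.875
[ 0.5335 -0.2395  0.3459] [ 0.5262 -0.1384 -0.839 ] 4.7
[ 0.5626 -0.2577  0.2918] [ 0.4476  0.0749 -0.0788  2.0199 -0.1416  0.5332  1.8298]
[ 0.5626 -0.2577  0.2318] [ 0.4529  0.1453 -0.0876  2.0921 -0.1697  0.3917  1.8656]
[ 0.4467  0.077  -0.0789  2.02   -0.1415  0.5335  1.8293] 5.0667
[ 0.4542  0.1448 -0.089   2.0913 -0.169   0.3918  1.8649] [ 0.5631 -0.2579  0.2326] [ 0.6333 -0.2256  0.5108] 5.9667
[np.float64(345.59371074209554), np.float64(248.70610154779334)] [np.float64(352.17227223331025), np.float64(192.50499602675362)]
```

View pics/z1.png

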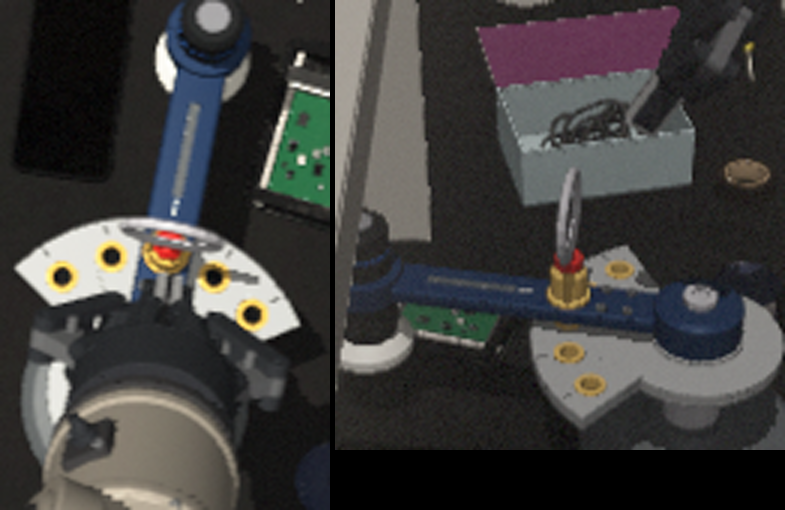

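Top view: the closed fingertips are at zoom (167,268), just hinge-side of the ring and centred on it, matching the prediction. In the side view the tip is hard to tell from the grey box, so I'll take a closer crop.

```bash
python3 - <<'E'
from h import *
s=r.grab_frame("side"); t=r.grab_frame("top")
a=cv2.resize(s[165:235,325:390],None,fx=7,fy=7,interpolation=cv2.INTER_CUBIC)
b=cv2.resize(t[225:265,325:370],None,fx=7,fy=7,interpolation=cv2.INTER_CUBIC)
im=np.zeros((490,780,3),np.uint8); im[:,:455]=a; im[:280,460:775]=b
im=cv2.convertScaleAbs(im,alpha=1.6,beta=10)
tip=r.get_eef_pos()+.011*r.get_orientation()[:,2]
u=proj("side",tip); cv2.circle(im,(int((u[0]-324.5)*7),int((u[1]-164.5)*7)),3,(0,255,0),-1)
u=proj("top",tip); cv2.circle(im,(int(460+(u[0]-324.5)*7),int((u[1]-224.5)*7)),3,(0,255,0),-1)
cv2.imwrite("pics/z2.png",im)
E
```

```text
(no output)
```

View pics/z2.png

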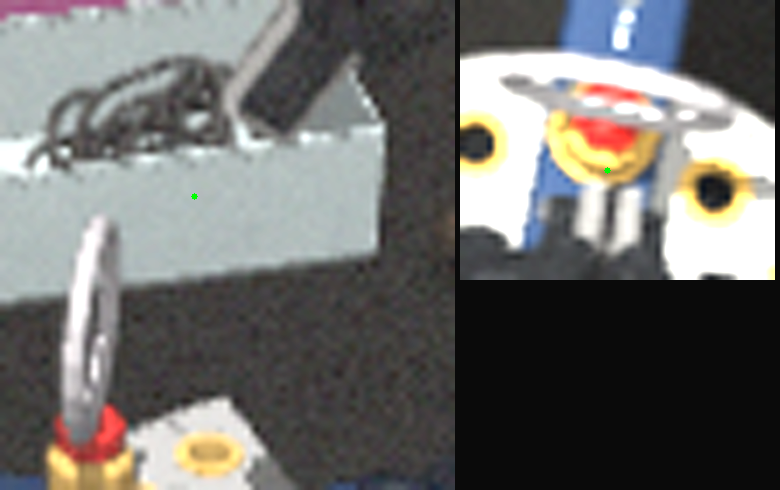

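```bash
python3 - <<'E'
from h import *
print("gap",r.get_finger_gap())
R=r.get_orientation(); P=r.get_eef_pos()
f=lambda x,y:(324.5+x/7,164.5+y/7)
g=lambda x,y:(324.5+(x-460)/7,224.5+y/7)
for a,b in((g(605,188),f(238,130)),(g(605,188),f(245,150)),(g(585,188),f(238,125))):
    X,e=tri(a,b); print(X,e,"tool frame",(X-P)@R)
# side-ray vs. tool frame plane y=+14: tip of left finger corners
for q in (f(245,148),f(238,115),f(285,135)):
    o,d=ray("side",*q); n=R[:,1]; s=(.0145-(o-P)@n)/(d@n); print(((o+s*d)-P)@R)
E
```

```text
gap -7.546885291598878e-07
[ 0.5596 -0.2569  0.2445] 0.0032798390501558986 tool frame [-0.003   0.0002 -0.0121]
[ 0.559  -0.257   0.2389] 0.006055681491499511 tool frame [ 0.0003  0.0001 -0.0076]
[ 0.5596 -0.2523  0.2487] 0.0022911813679478378 tool frame [-0.0043  0.0047 -0.0163]
[-0.0003  0.0145 -0.018 ]
[-0.0067  0.0145 -0.025 ]
[ 0.0057  0.0145 -0.0271]
```

```bash
python3 - <<'E'
from h import *
out=[]
tip=r.get_eef_pos()+.011*r.get_orientation()[:,2]
for n,(u0,v0) in (("side",(325,150)),("top",(315,215))):
    d=cv2.absdiff(r.grab_frame(n),cv2.imread(f"pics/{n}0.png")).max(2)
    c=cv2.convertScaleAbs(cv2.resize(d[v0:v0+70,u0:u0+65],None,fx=6,fy=6,interpolation=cv2.INTER_NEAREST),alpha=4)
    u=proj(n,tip); cv2.circle(c,(int((u[0]-u0+.5)*6),int((u[1]-v0+.5)*6)),3,255,1); out.append(c)
cv2.imwrite("pics/z3.png",np.hstack(out))
E
```

```text
(no output)
```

View pics/z3.png

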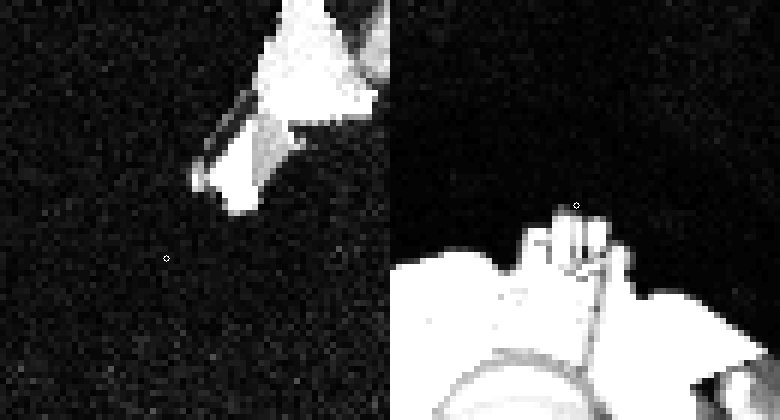

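The difference image puts the real fingertip at side (215,195)/6, about 23 mm short of the nominal tip along the tool. The top view shows it laterally centred. I'll advance 25 mm, which is safe under either reading, and measure again.

```bash
python3 - <<'E'
from h import *
print(r.servo_line(tcp(0,.025,0,60,1)[0],speed=.06,guard=3), r.get_contact_force(), r.get_clock())
R=r.get_orientation();P=r.get_eef_pos();print(P,R[:,2])
out=[]
for n,(u0,v0) in (("side",(315,165)),("top",(315,205))):
    im=r.grab_frame(n); c=cv2.resize(im[v0:v0+70,u0:u0+65],None,fx=6,fy=6,interpolation=cv2.INTER_CUBIC)
    c=cv2.convertScaleAbs(c,alpha=1.5)
    m=(cv2.absdiff(im,cv2.imread(f"pics/{n}0.png")).max(2)>18).astype(np.uint8)
    k=cv2.resize(m[v0:v0+70,u0:u0+65],None,fx=6,fy=6,interpolation=cv2.INTER_NEAREST)
    cv2.drawContours(c,cv2.findContours(k,0,2)[0],-1,(255,0,255),1)
    for z,col in((.011,(0,255,0)),(-.0,(255,255,0)),(-.012,(0,0,255)),(-.03,(0,255,255))):
        u=proj(n,P+z*R[:,2]); cv2.circle(c,(int((u[0]-u0+.5)*6),int((u[1]-v0+.5)*6)),3,col,-1)
    out.append(c)
cv2.imwrite("pics/z4.png",np.hstack(out))
E
```

```text
False [ 0.8687 -0.3281  0.3871] 6.8333
[ 0.5748 -0.2603  0.2096] [ 0.4878 -0.1061 -0.8665]
```

View pics/z4.png

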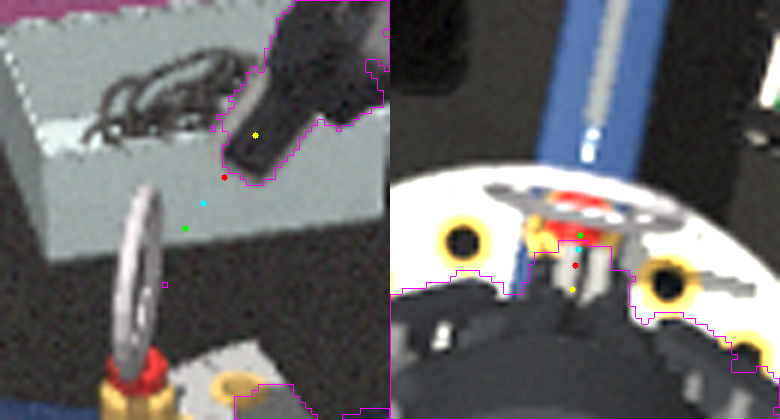

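In the side crop the tip is at about (240,170), so the visible upper tip corner sits around tool (−4, 0, −13) mm. The top view confirms it is centred. I'll use that measured offset and enter the ring with a force guard.

```bash
cat >> h.py <<'E'
def utcp(th,fwd,up,p=60,o=(-.004,0,-.013)):
    """TCP that puts the seen upper tip corner fwd/up of the ring centre (pin home)"""
    psi=PSI+th; R=ori(psi,np.radians(p),1)
    return np.array([HX+(.085+fwd)*np.cos(psi),HY+(.085+fwd)*np.sin(psi),.179+up])-R@np.array(o),R
def snap(name):
    R=r.get_orientation();P=r.get_eef_pos();out=[]
    for n,(u0,v0) in (("side",(295,160)),("top",(295,190))):
        im=r.grab_frame(n); c=cv2.convertScaleAbs(cv2.resize(im[v0:v0+100,u0:u0+75],None,fx=5,fy=5,interpolation=cv2.INTER_CUBIC),alpha=1.5)
        u=proj(n,P+R@np.array([-.004,0,-.013])); cv2.circle(c,(int((u[0]-u0+.5)*5),int((u[1]-v0+.5)*5)),2,(0,255,0),-1); out.append(c)
    cv2.imwrite(name,np.hstack(out))
E
python3 - <<'E'
from h import *
for a in (utcp(0,.01,-.003),utcp(0,.01,.016),utcp(-.393,.01,.016),utcp(-.393,-.03,.06)): print(a[0],r.ik(*a))
print(r.servo_line(utcp(0,-.012,.035)[0],speed=.05,guard=3),r.get_contact_force())
print(r.servo_line(utcp(0,.010,-.003)[0],speed=.03,guard=3),r.get_contact_force(),r.get_eef_pos(),r.get_q(),r.get_clock())
snap("pics/z5.png")
E
```

```text
[ 0.6052 -0.267   0.1627] [ 0.4388  0.3093 -0.0944  2.0679 -0.1703  0.2503  1.8665]
[ 0.6052 -0.267   0.1817] [ 0.433   0.281  -0.0869  2.0528 -0.1609  0.2934  1.8538]
[ 0.5899 -0.3021  0.1817] [0.0558 0.2801 0.2876 2.0765 0.23   0.3    1.0729]
[ 0.557  -0.2792  0.2257] [0.0032 0.1473 0.298  2.1178 0.3    0.399  1.002 ]
False [ 0.3942  0.3031 -0.5067]
True [-1.2265  1.0129  0.2817] [ 0.592  -0.2641  0.183 ] [ 0.4424  0.2602 -0.0921  2.0774 -0.169   0.293   1.8647] 8.1167
```

View pics/z5.png

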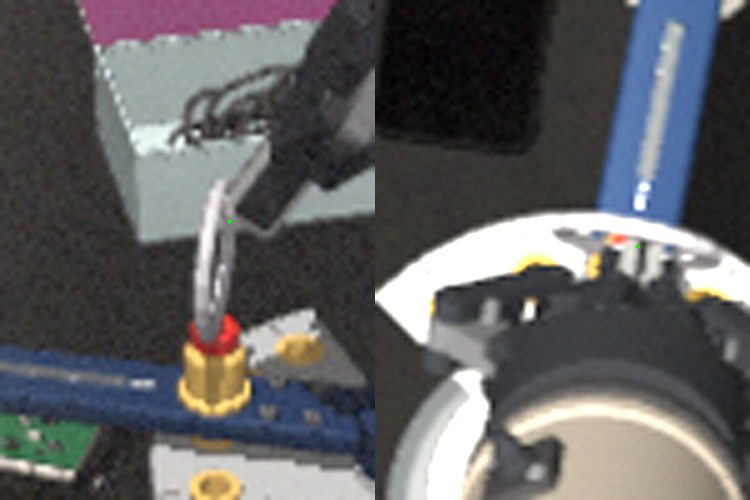

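The fingertip met the back of the ring's upper bar: side tip corner at about (230,193), next to the ring top. The true tip corner is therefore about 8 mm higher than I assumed, and the contact agrees with that. I'll back off, correct the offset and enter lower.

```bash
sed -i 's/-.004,0,-.013/-.008,0,-.020/' h.py && python3 - <<'E'
from h import *
for a in (utcp(0,.01,-.003),utcp(0,.01,.016),utcp(-.393,.01,.016),utcp(-.393,-.03,.06)): print(a[0],r.ik(*a))
r.servo_line(utcp(0,-.018,.028)[0],speed=.05); print(r.get_contact_force())
print(r.servo_line(utcp(0,.010,-.003)[0],speed=.03,guard=3),r.get_contact_force(),r.get_eef_pos(),r.get_q(),r.get_clock())
snap("pics/z6.png")
E
```

```text
[ 0.6052 -0.267   0.1547] [ 0.4421  0.3218 -0.0986  2.0737 -0.1734  0.232   1.8711]
[ 0.6052 -0.267   0.1737] [ 0.4346  0.2928 -0.089   2.0594 -0.1658  0.2751  1.86  ]
[ 0.5899 -0.3021  0.1737] [-0.0268  0.2999  0.3886  2.0883  0.1178  0.272   1.1749]
[ 0.5571 -0.2793  0.2177] [-0.1228  0.1629  0.4421  2.1334  0.2356  0.369   1.0608]
[ 0.4426  0.8137 -0.3647]
False [0.4243 0.8211 0.5958] [ 0.6052 -0.267   0.1548] [ 0.4411  0.3217 -0.0974  2.0728 -0.1735  0.2342  1.8711] 10.2083
```

View pics/z6.png

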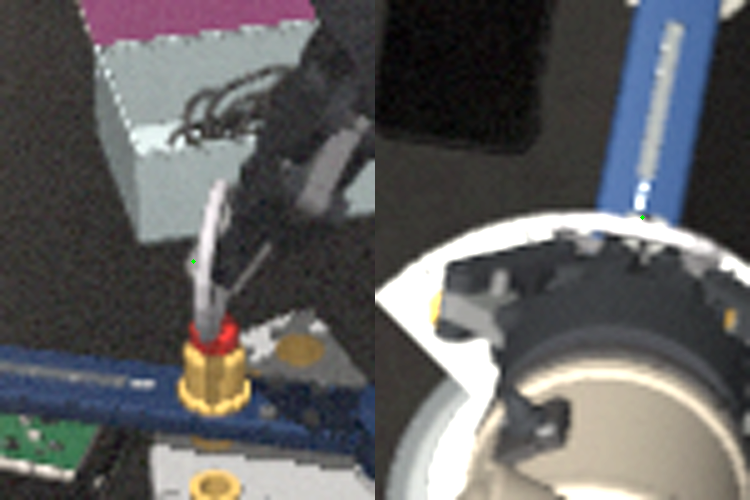

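The fingertip now pokes out through the far side of the ring at side (193,262) with no contact force. I'll do a guarded lift to find contact, then raise the pin and read the spring force.

```bash
python3 - <<'E'
from h import *
f0=r.get_contact_force()
p0=r.get_eef_pos()
g=r.servo_line(p0+[0,0,.022],speed=.02,guard=2.5); p1=r.get_eef_pos(); print(g,p1[2]-p0[2],r.get_contact_force()-f0)
for d in (.004,.009,.0135):
    t=p1.copy(); t[2]+=d; r.servo_line(t,speed=.03); print(d,r.get_eef_pos()-p1,r.get_contact_force()-f0)
print(r.get_clock(),r.get_q())
E
```

```text
True 0.003909003716270815 [-1.2723 -0.3224 -1.2235]
0.004 [-0.0009  0.0004  0.0032] [-2.8404  0.9767 -2.9245]
0.009 [-0.0013  0.0006  0.0079] [-4.9962  1.5835 -6.1144]
0.0135 [-0.0012  0.0004  0.0127] [-6.5148  2.1222 -6.8728]
11.7167 [ 0.4323  0.2938 -0.086   2.0606 -0.1672  0.2807  1.8611]
```

```bash
cat >> h.py <<'E'
def red():
    q=cv2.cvtColor(r.grab_frame("side"),cv2.COLOR_BGR2HSV)
    m=cv2.inRange(q,(0,150,80),(8,255,255))|cv2.inRange(q,(172,150,80),(180,255,255)); m[:,:300]=0;m[:190]=0;m[300:]=0;m[:,400:]=0
    v,u=np.nonzero(m); return len(u),(u.min(),u.max()),(v.min(),v.max()),u.mean(),v.mean()
E
python3 - <<'E'
from h import *
print(red()); 
c=np.array([HX+.085*np.cos(PSI),HY+.085*np.sin(PSI),.14]); print(proj("side",c),proj("side",c+[0,0,.01]))
q=cv2.imread("pics/side0.png"); h=cv2.cvtColor(q,cv2.COLOR_BGR2HSV); m=cv2.inRange(h,(0,150,80),(8,255,255))|cv2.inRange(h,(172,150,80),(180,255,255)); m[:,:300]=0;m[:190]=0;m[300:]=0;m[:,400:]=0
v,u=np.nonzero(m); print(len(u),u.min(),u.max(),v.min(),v.max(),v.mean())
E
```

```text
(39, (np.int64(333), np.int64(342)), (np.int64(219), np.int64(226)), np.float64(338.3333333333333), np.float64(223.48717948717947))
[np.float64(338.34194796779076), np.float64(227.7936619396005)] [np.float64(338.3887687837006), np.float64(223.61967890054135)]
38 333 342 223 230 227.28947368421052
```

The collar rose about 9.3 mm, but the pin needs more than 10.5 mm. I'll raise it another 4.7 mm and then swing in arc steps.

```bash
python3 - <<'E'
from h import *
p=r.get_eef_pos(); r.servo_line(p+[0,0,.0047],speed=.03); print(r.get_eef_pos()-p,r.get_contact_force(),red())
# swing: rotate commanded TCP about hinge
p=r.get_eef_pos(); rel=p[:2]-[HX,HY]
print("z",p[2])
def at(th): 
    c,s=np.cos(th),np.sin(th); return np.array([HX+c*rel[0]-s*rel[1],HY+s*rel[0]+c*rel[1],p[2]]),ori(PSI+th,np.radians(60))
print([r.ik(*at(t)) for t in(-.1,-.2,-.3,-.393)])
for t in (-.06,):
    r.servo_line(*at(t),speed=.04); print(t,r.get_eef_pos(),r.get_contact_force(),red(),r.get_clock())
np.save("rel.npy",np.r_[rel,p[2]])
E
```

```text
[-0.0006  0.0002  0.0045] [-5.0382  1.7031 -5.7446] (40, (np.int64(333), np.int64(342)), (np.int64(218), np.int64(225)), np.float64(338.35), np.float64(222.4))
z 0.1759346910115051
[array([ 0.3064,  0.279 ,  0.0427,  2.0753, -0.1014,  0.2654,  1.6912]), array([ 0.1755,  0.2787,  0.1777,  2.0843, -0.0315,  0.2606,  1.5179]), array([0.0484, 0.2843, 0.3101, 2.091 , 0.0351, 0.2639, 1.3488]), array([-0.06  ,  0.2945,  0.424 ,  2.0947,  0.0895,  0.2738,  1.1999])]
-0.06 [ 0.6006 -0.2713  0.1758] [-6.0658  1.0305 -5.7547] (35, (np.int64(334), np.int64(342)), (np.int64(217), np.int64(224)), np.float64(339.0857142857143), np.float64(221.17142857142858)) 12.4417
```

```bash
python3 - <<'E'
from h import *
rel=np.load("rel.npy"); z=rel[2]+.002
def at(th,z=z): 
    c,s=np.cos(th),np.sin(th); return np.array([HX+c*rel[0]-s*rel[1],HY+s*rel[0]+c*rel[1],z]),ori(PSI+th,np.radians(60))
r.servo_line(*at(-.06),speed=.03); print(r.get_contact_force())
def pp(th,l): return proj("side",np.array([HX+.085*np.cos(PSI+th),HY+.085*np.sin(PSI+th),.1405+l]))
for t in (-.12,-.2,-.29,-.37,-.393):
    if r.servo_line(*at(t),speed=.05,guard=6): print("guard"); break
    f=r.get_contact_force(); psi=PSI+t
    print(t,"tang",f[:2]@[-np.sin(psi),np.cos(psi)],"rad",f[:2]@[np.cos(psi),np.sin(psi)],f[2],red()[3:],pp(t,.013),r.get_clock())
E
```

```text
[-4.472   1.8869 -6.9556]
-0.12 tang -0.9199878100386556 rad -4.957285847681799 -7.300657287502918 (np.float64(340.1142857142857), np.float64(219.14285714285714)) [np.float64(339.65051184540135), np.float64(219.0813011668461)] 13.0083
-0.2 tang 0.26735704372121916 rad -6.916884106506731 -6.008576735484558 (np.float64(341.05555555555554), np.float64(217.38888888888889)) [np.float64(340.80724008023924), np.float64(217.12759393898241)] 13.3583
-0.29 tang 0.22760023449760158 rad -7.767120867072827 -6.498813205705099 (np.float64(342.1578947368421), np.float64(215.47368421052633)) [np.float64(342.4051414418196), np.float64(215.0292130571595)] 13.7333
-0.37 tang 0.5142688209825512 rad -7.639185330528475 -6.9053674922065325 (np.float64(344.0), np.float64(213.64705882352942)) [np.float64(344.0758377276987), np.float64(213.2627956108991)] 14.0833
-0.393 tang -0.15351541912895872 rad -7.237978062495782 -7.336244804335487 (np.float64(344.44117647058823), np.float64(213.3235294117647)) [np.float64(344.59787606728395), np.float64(212.7734536207031)] 14.3833
```

```bash
cat >> h.py <<'E'
def arm(im):
    """arm angle from the blue arm mask beyond the plate, top z .116"""
    m=cv2.inRange(cv2.cvtColor(im,cv2.COLOR_BGR2HSV),(105,90,40),(122,255,255)); v,u=np.nonzero(m)
    o,_=ray("top",0,0); c=r.camera_info("top")
    d=(c["R"].T@np.c_[(u-c["cx"])/c["fx"],(v-c["cy"])/c["fy"],np.ones(len(u))].T).T
    X=o+d*((.116-o[2])/d[:,2])[:,None]; w=X[:,:2]-[HX,HY]; rr=np.hypot(*w.T); a=np.arctan2(w[:,1],w[:,0])-PSI
    k=(rr>.115)&(rr<.185)&(abs(a+.2)<.5); return k.sum(),a[k].mean(),np.median(a[k])
E
python3 - <<'E'
from h import *
print(arm(cv2.imread("pics/top0.png")))
t=r.grab_frame("top"); cv2.imwrite("pics/top1.png",t); print(arm(t))
s=r.grab_frame("side")
a=cv2.resize(t[150:330,290:430],None,fx=3,fy=3,interpolation=cv2.INTER_CUBIC); b=cv2.resize(s[160:290,270:390],None,fx=3,fy=3,interpolation=cv2.INTER_CUBIC)
im=np.zeros((540,785,3),np.uint8); im[:,:420]=a; im[:390,425:785]=b; cv2.imwrite("pics/z7.png",cv2.convertScaleAbs(im,alpha=1.3))
E
```

```text
(np.int64(511), np.float64(0.004376239599644536), np.float64(0.02069893451765928))
(np.int64(505), np.float64(-0.3715607933192024), np.float64(-0.3654677190321035))
```

View pics/z7.png

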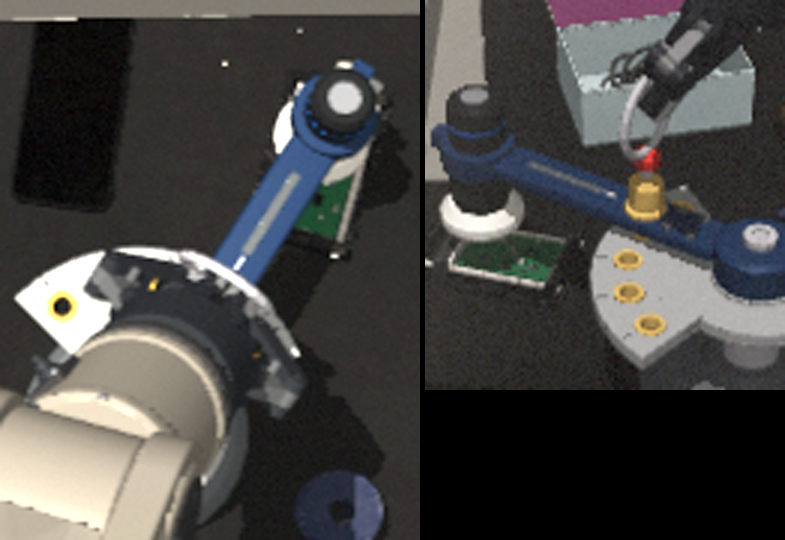

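The arm, with its pin lifted, is now over the board: camera cap at top zoom (346,97), collar raised in the side view. I'll check the angle from the cap and then lower with a slight correction.

```bash
python3 - <<'E'
from h import *
def cap(u,v): X=onz("top",u,v,.157); return np.arctan2(X[1]-HY,X[0]-HX)-PSI
print(cap(360.7,165.7),cap(290+346/3,150+97/3))
rel=np.load("rel.npy")
def at(th,z): 
    c,s=np.cos(th),np.sin(th); return np.array([HX+c*rel[0]-s*rel[1],HY+s*rel[0]+c*rel[1],z]),ori(PSI+th,np.radians(60))
z=rel[2]+.002
r.servo_line(*at(-.403,z),speed=.03); print(arm(r.grab_frame("top")),r.get_contact_force())
for dz in (.006,.012,.018,.0215):
    r.servo_line(*at(-.403,z-dz),speed=.05); print(dz,r.get_contact_force(),red()[4],r.get_clock())
print(arm(r.grab_frame("top")))
p=lambda l:proj("side",np.array([HX+.085*np.cos(PSI-.393),HY+.085*np.sin(PSI-.393),.1405+l])); print(p(0),p(.01))
E
```

```text
0.0003791074610328682 -0.38199215856206536
(np.int64(510), np.float64(-0.38036515848501473), np.float64(-0.37351248319302693)) [-6.6568  4.9168 -6.3083]
0.006 [-6.7474  5.3884 -4.8176] 215.77142857142857 15.1
0.012 [-6.2742  4.4624 -3.4276] 218.11428571428573 15.4167
0.018 [-1.9851  2.2274 -4.2027] 218.13513513513513 15.7333
0.0215 [-0.5644 -0.143  -0.2836] 218.17142857142858 16.0333
(np.int64(505), np.float64(-0.38225981591505204), np.float64(-0.3847667814891118))
[np.float64(344.48341411078763), np.float64(218.15682807040636)] [np.float64(344.5712800359323), np.float64(214.02431810026332)]
```

The pin is home: the collar is at 218.2 px where 218.16 is predicted for home, the force is about 0 and the arm is at about −0.387. I'll withdraw by reversing the entry path.

```bash
python3 - <<'E'
from h import *
r.servo_line(*utcp(-.390,.009,-.003),speed=.03); print(r.get_contact_force())
print(r.servo_line(utcp(-.390,-.018,.028)[0],speed=.04,guard=3),r.get_contact_force())
r.servo_line(utcp(-.390,-.035,.06)[0],speed=.08); print(r.get_contact_force())
p=r.get_eef_pos(); r.servo_line(p+[-.04,.02,.07],speed=.1)
r.wait(.3); print(red(),r.get_clock())
t=r.grab_frame("top"); s=r.grab_frame("side"); print(arm(t))
a=cv2.resize(t[150:330,290:430],None,fx=3,fy=3,interpolation=cv2.INTER_CUBIC); b=cv2.resize(s[160:290,270:390],None,fx=3,fy=3,interpolation=cv2.INTER_CUBIC)
im=np.zeros((540,785,3),np.uint8); im[:,:420]=a; im[:390,425:785]=b; cv2.imwrite("pics/z8.png",cv2.convertScaleAbs(im,alpha=1.3))
E
```

```text
[0.2027 0.1508 0.0776]
False [ 0.3792 -0.919  -0.5288]
[ 0.6239 -0.0066 -0.2557]
(39, (np.int64(340), np.int64(348)), (np.int64(214), np.int64(221)), np.float64(344.7435897435897), np.float64(217.82051282051282)) 19.4417
(np.int64(505), np.float64(-0.38225981591505204), np.float64(-0.3847667814891118))
```

View pics/z8.png

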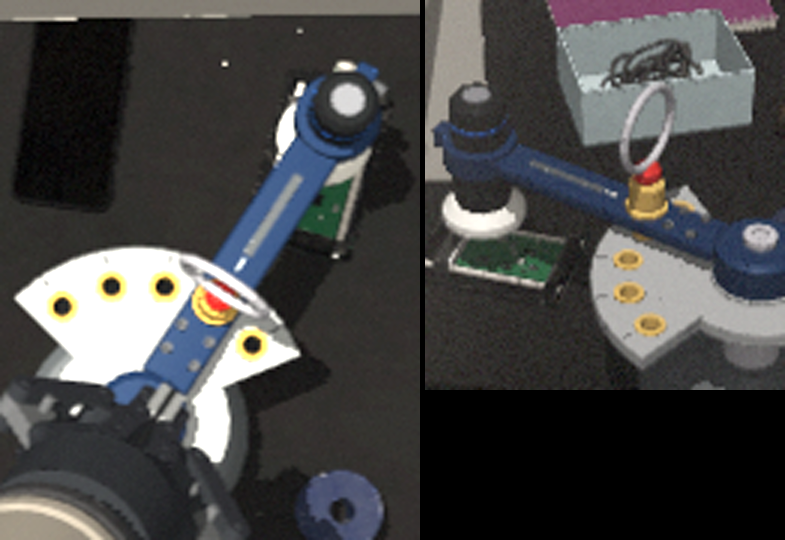

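The pin housing (top zoom (215,300)) sits over the right-hand hole, with three holes free to its left and one to its right. The collar is at its home height, the camera is over the green board, and the robot is clear.

```bash
python3 -c "
from cell import r
print(r.get_contact_force(),r.get_eef_pos()); print(r.finish_job())"
```

```text
[-0.87006266 -0.31039377 -0.89204074] [ 0.51319651 -0.25606706  0.28764648]
the job is handed in; nothing more can be done
None
```

The job is handed in: I lifted the pin, swung the arm one hole right to the board, and let it drop; the pictures show it home there, with the robot clear at about 19.5 s.

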